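# Hold a clamping square in the corner of a newly glued enclosure

### The job

The two blue panels of the small enclosure have just been glued to its base plate and must be kept at a right angle. Pick up the orange clamping square by its black grip, set it down low inside the corner between the panels and press it gently in until its two long outer faces lie flat against both panels at once; keep it pressed there for a few seconds and finish still gripping and pressing it, without letting go. Leave the other things on the bench where they are.

Things in the scene. Friction and masses are not known exactly. Their poses are not given: they have to be found in the camera images.
- square: Orange L-shaped clamping square, flat on the bench, loose, about 0.2 kg. Origin at the underside, on the axis of its black grip post (26 x 26 mm, sides along x and y, top 70 mm up); z up. Its two outer faces look to +x and +y, each 28 mm from the origin. From their corner at (28,28) mm the legs run 80 mm along -x and -y, 18 mm wide, 16 mm high. Only the post is higher.
- square_corner (a point): Outer corner of the square at its underside, where its two outer faces meet: (+28, +28, 0) mm from the origin of the square.
- grip_top (a point): Centre of the top of the square's black grip post: 70 mm above the origin of the square. A fixed open amplifier, 126 mm high, stands on the bench between the square and the case: carry the square over it.
- case: Enclosure, fixed: aluminium base plate 160 (x) x 150 (y) x 4 mm; origin at the centre of its underside, z up. Blue panels stand along its whole +x and +y edges, 5 mm thick, tops 34 mm above the bench; other sides open. Brass stand-offs, 7 mm wide, 8 mm high, at (-66,-61), (-66,45), (50,-61) mm. With the square home, its x and y axes are parallel to the case's.
- inner_corner (a point): Inside corner where the inner faces of both blue panels meet the top of the base plate: (+75, +70, +4) mm from the origin of the case; axes as the case.
- rear_panel: Blue panel along the case's +x edge, 145 mm long, 30 mm high, 5 mm thick, rigid, smooth (friction about 0.25). Origin on its inner face, at its foot, halfway along; its inner face looks to the case's -x. The square's +x face goes against it.
- side_panel: Blue panel along the case's +y edge, 160 mm long, 30 mm high, 5 mm thick, rigid, smooth (friction about 0.25). Origin on its inner face, at its foot, halfway along; its inner face looks to the case's -y. The square's +y face goes against it.
- signal_box: Bystander: small black converter box, 95 x 68 x 27 mm, loose. Origin at the centre of its underside.
- flux_tub: Bystander: round white tub with a blue lid, 45 mm across, 23 mm high, loose. Origin at the centre of its underside.
- screwdriver: Bystander: red and black screwdriver, 178 mm long (along its y), 27 mm high, loose. Origin under its middle.
- fuse_box: Bystander: small white carton, 62 x 40 x 20 mm, loose. Origin at the centre of its underside.

How it is judged:
By the outcome, as a careful person would: the job done as asked, in the order asked, and still so for the second after the job is handed in, while the arm keeps its last pose, push and grip.
It also fails if it takes over 64 s, if anything falls off the work surface, if the arm or the gripper's body presses on something with over 40 N, if the wrist force passes 120 N, or if a joint passes its speed limit or range.

### The arm

A 6-joint arm with a two-finger parallel gripper is mounted at the origin on a cart in front of the work surface, level with it; the furniture and walls round the work are solid. World frame = base frame: x ahead of the robot, y to its left, z up, the work surface at z = 0. Lengths are in m, angles in rad, forces in N, time in s.
With the tool pointing down it reaches from about 0.375 to 0.825 m from the base axis. Payload 5.5 kg.
Tool frame: the origin (TCP) lies between the finger pads; the fingertips stand 19 mm ahead of it and the grasp point (between the pads) is the TCP; z points along the fingers, y is the line along which they close (so a half turn about z gives the same grasp; the last joint's range is limited). The gripper opens to 85 mm and grips with 20 to 120 N. Pads are 22 mm wide; open, the fingers measure 114 mm over their backs; the gripper's body (76 mm by 85 mm) begins 54 mm behind the grasp point. The pads swing forward as they close: fully open they stand 13 mm farther back than shut.
Start: joints at [1.304, 0.314, -0.047, 1.21, 0, 1.571], TCP at [0.158, 0.579, 0.25] pointing down, gripper open.
Joint ranges: [-2.67, 2.67], [-0.69, 1.73], [-1.03, 1.25], [-2.08, 2.16], [-1.42, 1.45], [-3.14, 3.14]. Speed limits (rad/s): [2.39, 2.39, 3.01, 3.14, 3.14, 3.14].

### API

Orientations are given as a rotation vector (axis times angle).
In Python, from rig import env gives the robot as it stands.
- The arm moves only by the tool send_rows, never from a script. Its argument "deltas" is a list of rows, each a list of 7 numbers: the shift along the tool's x, y, z in mm, then the turn, a rotation vector about the tool's x, y, z in degrees, then the opening, from 0 (shut) to 1 (fully open). In form: [[dx, dy, dz, rx, ry, rz, fingers], ...]. A call has 1 to 8 rows; each row shifts and turns the commanded pose from where the row before left it, along the tool's axes as they then stand; what a row does not reach is not made up. A row lasts 1/10 s, in which the tool goes at most 50 mm and 8.59 degrees, less where a joint would pass 70% of its speed; a pose out of reach is approached as far as the arm can. A call is refused whole if a number of a shift passes 50 or a number of a turn 8.59, either way. A call with a gripper value outside its range is refused whole. The fingers move at their own pace and stop on an object; the grip force is fixed at half the most. Time passes only in rows, so rows that do not move let the fingers close. It gives the time, the measured TCP pose, the force, the opening and the grip force at its end, in the units of the state.
- env.read_state(): the state, without advancing time (a new reading comes with each control period).
- env.read_camera(name): name is "side" or "top"; returns (picture, depth): 400x640x3 uint8, blue, green, red; 400x640 float32, m along the optical axis (not along the pixel's ray), 0 where there is no reading.
- env.camera_params(name): a dict with "fx", "fy", "cx", "cy" (pixels), "R" (3x3) and "t" (3): a world point X has camera coordinates R X + t. Camera axes: x right, y down, z forward; pixel columns grow to the right and rows downward; lengths in m; the calibration is good to about 2 mm. A picture is of the moment at which its call begins. camera_params takes no time and is no camera call.
- env.job_done(): hands the job in; it is judged then, once.
Trained networks look in the newest picture that a camera, given by its name, has taken for a name from the list of things; names that differ only in an ending like _2 or _b are one class to them, and where a whole thing is asked for, a point or a joint stands for the part that bears it (a point fixed in the world has none). Each returns a list of dicts, best first, with "confidence" (0 to 1); they miss things now and then, are a little off and sometimes report something else, mostly with a low value. They report only what shows in the picture. A call takes as long as a camera call.
- env.look_for(target, camera): "centre" ([x, y, z] in m, in world coordinates, good to about 4 mm: the middle of the surface that is visible of it).
- env.trace(target, camera): "mask" (400x640 bool, what is visible of it).
The state is a dict: "time_s": time; "joints": joint angles; "joint_vel": joint speeds; "joint_efforts": joint torques, N m; "ee_pos": TCP position; "tcp_rot": TCP orientation; "ft_force": force on the tool from outside, world axes, zero at the start; "wrist_torque": the same for the moment, N m; "width": finger opening in m; "finger_force": force on a finger pad.
Only numpy, scipy, OpenCV 4.12 (cv2) and the standard library are available. Lean on these libraries where they do the work, as an engineer would, in place of code of your own. Each camera call takes 0.05 s, during which the arm holds its last target. There are 200 camera calls.

## Working session

There is one attempt and no reset: what is moved stays moved. The work goes in short steps, Python scripts to look and compute and a tool call to move; the robot and the scene stay as the last step left them, time stands still between calls to the robot, and variables do not carry over. Pictures are saved under pics/ and viewed, at most 10 in all, crops included, and the job is handed in when it is done.

Besides the shell and the picture viewer there is one more tool, called after "Call:" as name(argument=value, ...) on one line, values as JSON. send_rows: Moves the arm, as the interface text tells. Its arguments: {"type":"object","properties":{"deltas":{"type":"array","items":{"type":"array","items":{"type":"number"}}}},"required":["deltas"]}

```bash
mkdir -p pics; ls
cat > h.py <<'E'
import numpy as np, cv2
from rig import env
def cloud(n,d):
    p=env.camera_params(n); v,u=np.indices(d.shape)
    c=np.stack([(u-p['cx'])/p['fx']*d,(v-p['cy'])/p['fy']*d,d],-1)
    w=(c-np.array(p['t']))@np.array(p['R']); w[d<=0]=np.nan
    return w
E
python3 - <<'E'
from h import *
for n in ['top','side']:
    im,d=env.read_camera(n); cv2.imwrite(f'pics/{n}0.png',im); np.savez(f'{n}0.npz',im=im,w=cloud(n,d))
    for t in ['square','grip_top','case','inner_corner','square_corner']:
        print(n,t,[(np.round(r['centre'],3).tolist(),round(r['confidence'],2)) for r in env.look_for(t,n)[:2]])
s=env.read_state(); print(s['time_s'],s['ee_pos'],s['tcp_rot'],s['ft_force'],s['width'])
E
```

```text
pics
top square [([0.577, 0.35, 0.018], 0.82), ([0.358, -0.358, 0.026], 0.4)]
top grip_top [([0.582, 0.35, 0.015], 0.84)]
top case [([0.556, -0.281, 0.003], 0.7)]
top inner_corner [([0.558, -0.288, 0.01], 0.66)]
top square_corner [([0.58, 0.351, 0.018], 0.85)]
side square [([0.588, 0.348, 0.03], 0.56), ([0.573, -0.214, 0.025], 0.28)]
side grip_top [([0.588, 0.34, 0.034], 0.69)]
side case [([0.555, -0.282, 0.007], 0.9)]
side inner_corner [([0.556, -0.282, 0.005], 0.68)]
side square_corner [([0.621, -0.327, 0.03], 0.67), ([0.592, 0.347, 0.033], 0.48)]
0.6 [0.15819055 0.57878482 0.25030938] [4.17797861e-01 3.11366810e+00 5.91544131e-05] [ 0.37281623 -0.49761671 -0.2510304 ] 0.08558316481981598
```

View pics/top0.png

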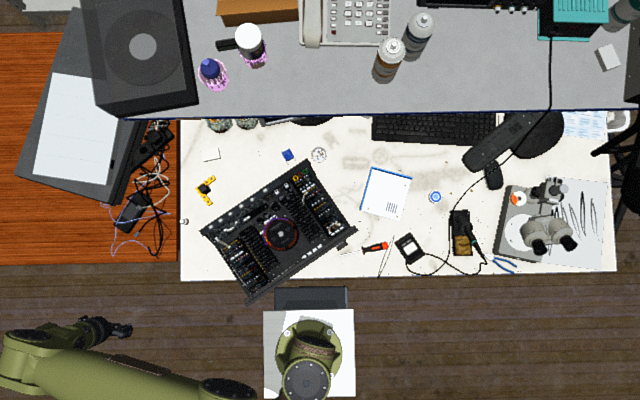

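View pics/side0.png

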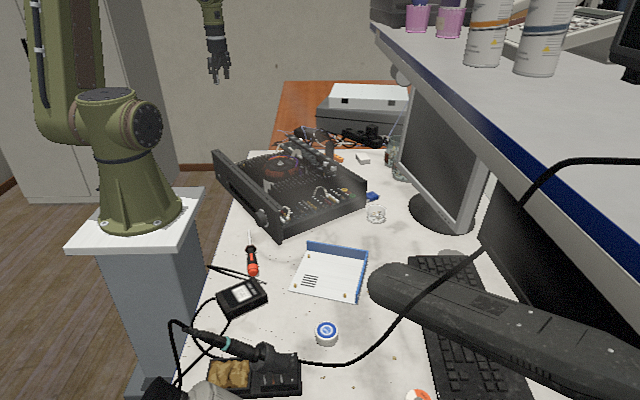

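```bash
cat > m.py <<'E'
from h import *
T=np.load('top0.npz'); S=np.load('side0.npz')
a=cv2.resize(T['im'][165:215,180:230],(400,400),interpolation=cv2.INTER_NEAREST)
b=cv2.resize(T['im'][160:225,355:420],(400,400),interpolation=cv2.INTER_NEAREST)
c=cv2.resize(S['im'][225:315,280:380],(444,400),interpolation=cv2.INTER_NEAREST)
e=cv2.resize(S['im'][130:210,340:400],(300,400),interpolation=cv2.INTER_NEAREST)
z=np.zeros((400,56,3),np.uint8)
cv2.imwrite('pics/crops.png',cv2.resize(np.vstack([np.hstack([a,b]),np.hstack([c,e,z])]),(600,600)))
P=env.camera_params('top'); print({k:np.round(v,3).tolist() for k,v in P.items()})
def hsvm(im,lo,hi): return cv2.inRange(cv2.cvtColor(im,cv2.COLOR_BGR2HSV),lo,hi)>0
w=T['w']; m=hsvm(T['im'],(10,120,120),(35,255,255))
box=np.zeros_like(m); box[165:215,180:230]=1; m&=box
print('orange',m.sum(),np.nanmean(w[m],0), np.nanpercentile(w[m][:,2],[5,50,95]))
print(np.c_[np.argwhere(m)[:,::-1],(w[m]*1000).round()].astype(int)[::3].tolist())
# dark post
k=box&(T['im'].max(2)<90); print('dark',np.c_[np.argwhere(k)[:,::-1],np.nan_to_num(w[k]*1000).round()].astype(int).tolist()[:60])
for n,D,r in [('top',T,(160,225,355,420)),('side',S,(225,315,280,380))]:
    bx=np.zeros(D['im'].shape[:2],bool); bx[r[0]:r[1],r[2]:r[3]]=1
    m=hsvm(D['im'],(95,90,60),(130,255,255))&bx; p=D['w'][m]*1000; q=p[np.isfinite(p[:,0])&(p[:,2]>8)]
    print(n,'blue',len(q)); print(q[::max(1,len(q)//50)].round().astype(int).tolist())
# heights of obstacles along top view: max z in y bins
g=w[(w[...,0]>.3)&(w[...,0]<.9)]
for y in np.arange(-.5,.6,.1):
    for x in np.arange(.3,.9,.1):
        s=g[(abs(g[:,1]-y)<.05)&(abs(g[:,0]-x)<.05)]
        print('%4d'%(np.nanmax(s[:,2])*1000) if len(s) else ' -- ',end=' ')
    print(round(y,1))
E
python3 m.py
```

```text
{'fx': 489.135, 'fy': 489.135, 'cx': 319.744, 'cy': 203.709, 'R': [[-0.021, -1.0, 0.003], [-0.997, 0.021, -0.077], [0.077, -0.005, -0.997]], 't': [-0.039, 0.523, 1.711]}
orange 150 [0.58186798 0.35298464 0.01901434] [0.00746279 0.01537428 0.06531992]
[[212, 175, 632, 331, 20], [213, 176, 630, 329, 12], [212, 177, 626, 333, 13], [208, 178, 622, 346, 17], [212, 178, 623, 333, 13], [215, 178, 622, 322, 15], [209, 179, 619, 343, 14], [213, 179, 618, 327, 23], [206, 180, 617, 356, 7], [209, 180, 615, 343, 17], [212, 180, 616, 333, 12], [204, 181, 612, 360, 17], [207, 181, 613, 352, 9], [210, 181, 612, 340, 13], [203, 182, 608, 362, 24], [207, 182, 609, 350, 15], [210, 182, 609, 341, 9], [203, 183, 600, 354, 61], [206, 183, 606, 355, 8], [209, 183, 605, 343, 15], [206, 184, 601, 353, 18], [199, 185, 591, 365, 73], [207, 185, 599, 353, 1], [196, 187, 591, 389, 16], [196, 188, 587, 388, 20], [197, 189, 585, 387, 12], [198, 190, 580, 382, 16], [199, 191, 578, 381, 7], [199, 192, 574, 379, 13], [200, 193, 570, 376, 10], [200, 194, 566, 374, 20], [203, 194, 566, 365, 14], [201, 195, 562, 371, 1
[... 3933 characters left out ...]
, -271, 28], [634, -287, 33], [630, -299, 35], [631, -298, 28], [624, -313, 32], [627, -312, 25], [620, -331, 35], [623, -324, 22], [616, -347, 35], [616, -349, 31], [610, -361, 34], [609, -367, 34], [608, -374, 35], [609, -372, 27], [610, -366, 9], [607, -377, 9]]
  37  126   76  256  476  479  477 -0.5
  36   38   31   41  477  478  479 -0.4
  35   37   19   42  477  634  666 -0.3
  30  119   41   42  479  667  651 -0.2
 117  125   72   60  478  479  532 -0.1
 122  125  112  114  478  478  533 -0.0
 117  132  128  124  478  613  624 0.1
 106  106  116  111  477  609  540 0.2
  65  113  115   73  614  618  616 0.3
  10  108   60   78  616  617  617 0.4
   0    0   24    4  614  616  616 0.5
```

View pics/crops.png

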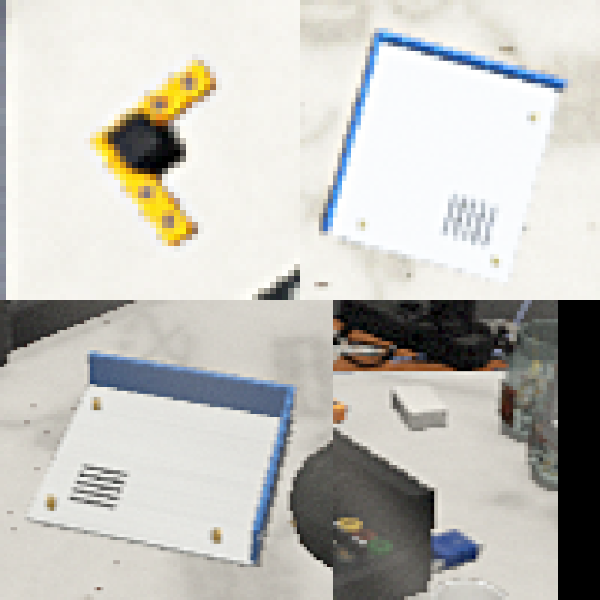

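```bash
cat > fit.py <<'E'
from h import *
from scipy.optimize import minimize
K=8
def box(x0,x1,y0,y1,z0,z1): return np.array([[x,y,z] for x in(x0,x1) for y in(y0,y1) for z in(z0,z1)],float)/1000
def render(n,prims,q,r):
    P=env.camera_params(n); c,s=np.cos(q[2]),np.sin(q[2]); v0,v1,u0,u1=r
    im=np.zeros(((v1-v0)*K,(u1-u0)*K),np.uint8)
    for b,val in prims:
        w=b@np.array([[c,s,0],[-s,c,0],[0,0,1]])+[q[0],q[1],0]
        x=w@np.array(P['R']).T+P['t']
        uv=np.c_[x[:,0]/x[:,2]*P['fx']+P['cx']-u0,x[:,1]/x[:,2]*P['fy']+P['cy']-v0]
        h=cv2.convexHull(((uv+.5)*K-.5).astype(np.float32)*16).round().astype(np.int32)
        cv2.fillConvexPoly(im,h,val,shift=4)
    return cv2.resize(im.astype(np.float32)/255,None,fx=1/K,fy=1/K,interpolation=cv2.INTER_AREA)
def fit(views,prims,q0):
    f=lambda q:sum(((cv2.GaussianBlur(render(n,prims,q,r),(0,0),.7)-cv2.GaussianBlur(m,(0,0),.7))**2).sum() for n,r,m in views)
    best=None
    for dy in(-.08,0,.08):
        s=np.array([q0]*4)+[[0,0,dy],[.006,0,dy],[0,.006,dy],[0,0,dy+.08]]
        o=minimize(f,q0,method='Nelder-Mead',options=dict(initial_simplex=s,xatol=1e-5,fatol=1e-4,maxiter=400))
        if best is None or o.fun<best.fun: best=o
    q=best.x; print(np.round(q[:2],4),'yaw deg',round(np.degrees(q[2]),2),'res',round(best.fun,2),sum((m**2).sum() for _,_,m in views)); return q
def soft(im,r,f):
    c=im[r[0]:r[1],r[2]:r[3]].astype(np.float32); v=f(c); return np.clip(v/np.percentile(v,97),0,1).astype(np.float32)
SQ=[(box(-52,28,10,28,0,16),255),(box(10,28,-52,28,0,16),255),(box(-13,13,-13,13,16,70),0)]
CA=[(box(75,80,-75,70,4,34),255),(box(-80,80,70,75,4,34),255)]
org=lambda c:np.clip(np.minimum(c[...,2],c[...,1]*1.3)-c[...,0]-40,0,None)
blu=lambda c:np.clip(c[...,0]-c[...,2]-35,0,None)
E
python3 - <<'E'
from fit import *
T=np.load('top0.npz')['im'];S=np.load('side0.npz')['im']
r=(168,212,185,225); fit([('top',r,soft(T,r,org))],SQ,[.577,.354,.63])
r=(160,225,355,420); v1=('top',r,soft(T,r,blu)); r=(235,310,282,375); v2=('side',r,soft(S,r,blu))
q0=[.556,-.282,-.262]
for v in([v1],[v2],[v1,v2]):
    q=fit(v,CA,q0); c,s=np.cos(q[2]),np.sin(q[2])
    print(' post home',np.round([q[0]+c*.047-s*.042,q[1]+s*.047+c*.042],4))
print(env.read_state()['joints'])
E
```

```text
[0.5831 0.3566] yaw deg 35.71 res 15.7 102.74686
[ 0.555  -0.2844] yaw deg -16.78 res 10.49 144.26549
 post home [ 0.6122 -0.2577]
[ 0.5533 -0.2806] yaw deg -16.26 res 274.54 296.14285
 post home [ 0.6101 -0.2535]
[ 0.5536 -0.2822] yaw deg -16.43 res 306.67 440.40833
 post home [ 0.6106 -0.2552]
[ 1.30400462e+00  3.13493227e-01 -4.70867481e-02  1.21017648e+00
 -1.39702184e-05  1.57077496e+00]
```

Call:
send_rows(deltas=[[0,0,0,0,0,7.8,1],[0,0,0,0,0,7.8,1],[0,0,0,0,0,7.8,1],[0,0,0,0,0,7.8,1],[0,0,0,0,0,7.8,1]])

```text
time_s: 1.1
ee_pos: [0.1582, 0.5788, 0.2503]
tcp_rot: [1.441, 2.792, 0.0]
ft_force: [0.5, 0.8, -0.9]
width: 0.0856
finger_force: 0.0
```

Call:
send_rows(deltas=[[-42.8,21.6,0,0,0,0,1],[-42.8,21.6,0,0,0,0,1],[-42.8,21.6,0,0,0,0,1],[-42.8,21.6,0,0,0,0,1],[-42.8,21.6,0,0,0,0,1]])

```text
time_s: 1.6
ee_pos: [0.3723, 0.467, 0.2505]
tcp_rot: [1.433, 2.796, 0.001]
ft_force: [0.8, 1.3, -0.2]
width: 0.0853
finger_force: 0.0
```

Call:
send_rows(deltas=[[-42.8,21.6,0,0,0,0,1],[-42.8,21.6,0,0,0,0,1],[-42.8,21.6,0,0,0,0,1],[-42.8,21.6,0,0,0,0,1],[-42.8,21.6,0,0,0,0,1],[0,0,0,0,0,0,1]])

```text
time_s: 2.2
ee_pos: [0.5882, 0.3537, 0.2494]
tcp_rot: [1.441, 2.789, -0.001]
ft_force: [-0.5, 1.1, -0.2]
width: 0.0856
finger_force: 0.0
```

```bash
cat >> h.py <<'E'
from scipy.spatial.transform import Rotation as Ro
def st(target=None,yaw=None):
    s=env.read_state(); R=Ro.from_rotvec(s['tcp_rot']).as_matrix(); p=np.array(s['ee_pos'])
    y=np.degrees(np.arctan2(R[1,1],R[0,1]))
    print('t',round(s['time_s'],2),'p',p.round(4),'yaw',round(y,2),'tilt',R[:2,2].round(4),'w',round(s['width'],4),'fing',round(float(np.max(s['finger_force'])),1),
     'F tool',(R.T@s['ft_force']).round(1),'Fw',np.round(s['ft_force'],1),'M',(R.T@s['wrist_torque']).round(2),'j6',round(s['joints'][5],2))
    if target is not None: print('go mm (tool)',(R.T@(np.array(target)-p)*1000).round(1))
    if yaw is not None: print('rz tool',round(y-yaw,2))
    return s,R
E
python3 - <<'E'
from h import *
st([.583,.3566,.054],35.7)
im,d=env.read_camera('top'); cv2.imwrite('pics/t1.png',cv2.resize(im[140:240,150:260],None,fx=5,fy=5))
E
```

```text
t 2.2 p [0.5882 0.3537 0.2494] yaw 35.36 tilt [ 0.0017 -0.0014] w 0.0856 fing 0.0 F tool [1.1 0.2 0.2] Fw [-0.5  1.1 -0.2] M [-0.   -0.01 -0.05] j6 1.5
go mm (tool) [  5.7  -2.7 195.4]
rz tool -0.34
```

View pics/t1.png

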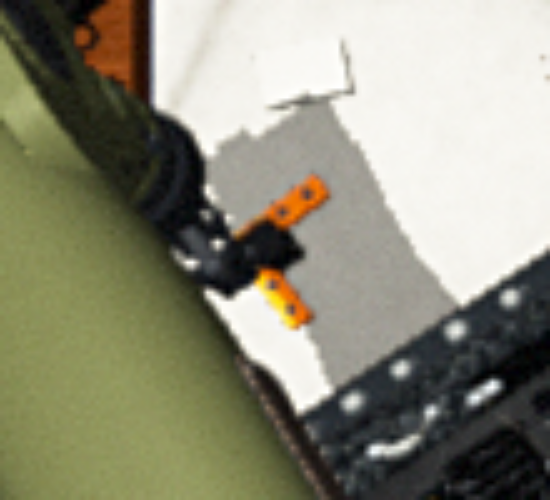

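The gripper sits just up-left of the square (crop px 220,260 against the post at 275,245). That offset is height parallax, so I'm descending.

Call:
send_rows(deltas=[[5,-2.5,30,0,0,0,1],[0,0,40,0,0,0,1],[0,0,40,0,0,0,1],[0,0,0,0,0,0,1],[0,0,0,0,0,0,1]])

```text
time_s: 2.75
ee_pos: [0.5773, 0.3604, 0.1406]
tcp_rot: [-1.431, -2.795, 0.002]
ft_force: [0.5, 0.3, -0.3]
width: 0.0855
finger_force: 0.0
```

Run:
```python
from h import *
st([.583,.3566,.054],35.7)
```

```text
t 2.75 p [0.5773 0.3604 0.1406] yaw 35.78 tilt [-0.0015 -0.0006] w 0.0855 fing 0.0 F tool [-0.1  0.5  0.3] Fw [ 0.5  0.3 -0.3] M [0.04 0.02 0.01] j6 1.5
go mm (tool) [-6.4  2.6 86.6]
rz tool 0.08
```

Call:
send_rows(deltas=[[-5,2.5,30,0,0,0,1],[0,0,30,0,0,0,1],[0,0,20,0,0,0,1],[0,0,6,0,0,0,1],[0,0,0,0,0,0,1],[0,0,0,0,0,0,1]])

```text
time_s: 3.35
ee_pos: [0.5848, 0.3584, 0.0569]
tcp_rot: [1.432, 2.794, 0.005]
ft_force: [0.2, -0.6, 0.7]
width: 0.0853
finger_force: 0.0
```

Run:
```python
from h import *
st([.583,.3566,.054],35.7)
```

```text
t 3.35 p [0.5848 0.3584 0.0569] yaw 35.72 tilt [0.0031 0.0019] w 0.0853 fing 0.0 F tool [-0.6 -0.2 -0.7] Fw [ 0.2 -0.6  0.7] M [0.03 0.03 0.02] j6 1.5
go mm (tool) [-0.4 -2.6  2.9]
rz tool 0.02
```

Call:
send_rows(deltas=[[0,-1,2,0,0,0,0],[0,0,0,0,0,0,0],[0,0,0,0,0,0,0],[0,0,0,0,0,0,0],[0,0,0,0,0,0,0],[0,0,0,0,0,0,0],[0,0,0,0,0,0,0],[0,0,0,0,0,0,0]])

```text
time_s: 4.15
ee_pos: [0.5827, 0.3568, 0.0526]
tcp_rot: [1.433, 2.795, 0.0]
ft_force: [-1.2, -0.5, 4.8]
width: 0.0251
finger_force: 59.8
```

Call:
send_rows(deltas=[[0,0,0,0,0,0,0],[0,0,-20,0,0,0,0],[0,0,-30,0,0,0,0],[0,0,0,0,0,0,0],[0,0,0,0,0,0,0]])

```text
time_s: 4.65
ee_pos: [0.5828, 0.3569, 0.102]
tcp_rot: [1.433, 2.795, 0.001]
ft_force: [-1.0, -0.5, -2.1]
width: 0.0254
finger_force: 59.6
```

Run:
```python
from h import *
st([.585,.355,.25],35.7)
```

```text
t 4.65 p [0.5828 0.3569 0.102 ] yaw 35.71 tilt [0.0006 0.0003] w 0.0254 fing 59.6 F tool [ 0.2 -1.1  2.1] Fw [-1.  -0.5 -2.1] M [ 0.02  0.02 -0.01] j6 1.5
go mm (tool) [  -2.8    0.8 -148. ]
rz tool 0.01
```

Call:
send_rows(deltas=[[0,0,-40,0,0,0,0],[0,0,-40,0,0,0,0],[0,0,-40,0,0,0,0],[0,0,-28,0,0,0,0],[0,0,0,0,0,7.5,0],[0,0,0,0,0,7.5,0],[0,0,0,0,0,7.5,0],[0,0,0,0,0,7.5,0]])

```text
time_s: 5.45
ee_pos: [0.5818, 0.3563, 0.2477]
tcp_rot: [-2.114, -2.323, 0.005]
ft_force: [-0.7, -0.1, -2.7]
width: 0.0254
finger_force: 59.8
```

Call:
send_rows(deltas=[[0,0,0,0,0,7.5,0],[0,0,0,0,0,7.5,0],[0,0,0,0,0,7.3,0],[0,0,0,0,0,0,0],[0,0,0,0,0,0,0]])

```text
time_s: 5.95
ee_pos: [0.5821, 0.3564, 0.2485]
tcp_rot: [-2.516, -1.881, 0.004]
ft_force: [-0.0, 0.8, -2.3]
width: 0.0254
finger_force: 59.8
```

Run:
```python
from h import *
st([.592,-.266,.25],-16.6)
```

```text
t 5.95 p [0.5821 0.3564 0.2485] yaw -16.42 tilt [-0.0021 -0.0013] w 0.0254 fing 59.8 F tool [ 0.8 -0.3  2.3] Fw [-0.   0.8 -2.3] M [ 0.02  0.   -0.  ] j6 2.41
go mm (tool) [-594.2  185.4   -0.6]
rz tool 0.18
```

Call:
send_rows(deltas=[[-20,6,0,0,0,0,0],[-40,12,0,0,0,0,0],[-40,12.5,0,0,0,0,0],[-40,12.5,0,0,0,0,0],[-40,12.5,0,0,0,0,0],[-40,12.5,0,0,0,0,0],[-40,12.5,0,0,0,0,0],[-40,12.5,0,0,0,0,0]])

```text
time_s: 6.75
ee_pos: [0.5857, 0.041, 0.2498]
tcp_rot: [-2.516, -1.881, 0.001]
ft_force: [0.5, -0.1, -2.3]
width: 0.0253
finger_force: 59.7
```

Call:
send_rows(deltas=[[-40,12.5,0,0,0,0,0],[-40,12.5,0,0,0,0,0],[-40,12.5,0,0,0,0,0],[-40,12.5,0,0,0,0,0],[-40,12.5,0,0,0,0,0],[-40,12.5,0,0,0,0,0],[-40,12.5,0,0,0,0,0],[-14,5,0,0,0,0,0]])

```text
time_s: 7.55
ee_pos: [0.5901, -0.2694, 0.2494]
tcp_rot: [2.519, 1.876, -0.002]
ft_force: [-0.5, 0.2, -1.7]
width: 0.0253
finger_force: 59.8
```

Call:
send_rows(deltas=[[-20,2,0,0,0,0,0],[0,0,0,0,0,0,0],[0,0,40,0,0,0,0],[0,0,40,0,0,0,0],[0,0,30,0,0,0,0],[0,0,0,0,0,0,0],[0,0,0,0,0,0,0],[0,0,0,0,0,0,0]])

```text
time_s: 8.35
ee_pos: [0.5885, -0.2854, 0.1428]
tcp_rot: [2.515, 1.877, 0.003]
ft_force: [0.5, -0.1, -3.2]
width: 0.0256
finger_force: 59.6
```

Run:
```python
from fit import *
from h import st
st([.592,-.266,.075],-16.6)
a,_=env.read_camera('side'); b,_=env.read_camera('top')
cv2.imwrite('pics/s2.png',np.hstack([cv2.resize(a[210:320,275:395],None,fx=3.3,fy=3.3),cv2.resize(b[150:260,330:450],None,fx=3.3,fy=3.3)]))
```

```text
t 8.35 p [ 0.5885 -0.2854  0.1428] yaw -16.53 tilt [ 0.0032 -0.0014] w 0.0256 fing 59.6 F tool [0.  0.5 3.2] Fw [ 0.5 -0.1 -3.2] M [-0.03  0.02 -0.  ] j6 1.41
go mm (tool) [19.6 -2.4 67.7]
rz tool 0.07
```

View pics/s2.png

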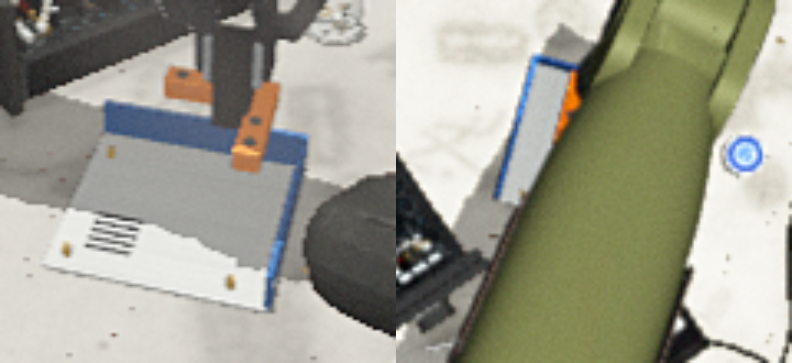

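The left half shows the square in the grip at (240,110), above the plate, with its legs parallel to the panels. Its corner faces the panels' corner at (305,140). I'm lowering it.

Call:
send_rows(deltas=[[10,0,30,0,0,0,0],[5,0,30,0,0,0,0],[0,0,16,0,0,0,0],[0,0,0,0,0,0,0],[0,0,0,0,0,0,0],[0,0,0,0,0,0,0]])

```text
time_s: 9.05
ee_pos: [0.5928, -0.2716, 0.0664]
tcp_rot: [2.516, 1.876, 0.003]
ft_force: [-0.4, 0.1, -1.5]
width: 0.0253
finger_force: 59.8
```

Call:
send_rows(deltas=[[0,0,3,0,0,0,0],[0,0,2,0,0,0,0],[0,0,2,0,0,0,0],[0,0,0,0,0,0,0],[0,0,0,0,0,0,0]])

```text
time_s: 9.55
ee_pos: [0.5912, -0.2708, 0.0572]
tcp_rot: [-2.519, -1.878, 0.0]
ft_force: [0.9, -0.6, -1.6]
width: 0.0254
finger_force: 59.8
```

Run:
```python
from h import *
st([.611,-.256,.0566],-16.6)
```

```text
t 9.55 p [ 0.5912 -0.2708  0.0572] yaw -16.59 tilt [-0.0002  0.0001] w 0.0254 fing 59.8 F tool [-0.3  1.1  1.6] Fw [ 0.9 -0.6 -1.6] M [0.03 0.01 0.01] j6 1.43
go mm (tool) [19.9 14.7  0.6]
rz tool 0.01
```

Call:
send_rows(deltas=[[5,0,0.5,0,0,0,0],[5,0,0,0,0,0,0],[4,0,0,0,0,0,0],[2,0,0,0,0,0,0],[1,0,0,0,0,0,0],[0,0,0,0,0,0,0],[0,0,0,0,0,0,0]])

```text
time_s: 10.25
ee_pos: [0.5962, -0.2546, 0.0568]
tcp_rot: [2.519, 1.878, -0.0]
ft_force: [-0.4, -0.7, -2.9]
width: 0.0254
finger_force: 59.8
```

Run:
```python
from h import *
st([.611,-.256,.0566],-16.6)
```

```text
t 10.25 p [ 0.5962 -0.2546  0.0568] yaw -16.59 tilt [ 0. -0.] w 0.0254 fing 59.8 F tool [-0.8 -0.1  2.9] Fw [-0.4 -0.7 -2.9] M [ 0.02 -0.03  0.02] j6 1.46
go mm (tool) [ 2.9 14.6  0.2]
rz tool 0.01
```

Call:
send_rows(deltas=[[1,0,0,0,0,0,0],[0.5,0,0,0,0,0,0],[0.5,0,0,0,0,0,0],[0,0,0,0,0,0,0]])

```text
time_s: 10.65
ee_pos: [0.5965, -0.2534, 0.0569]
tcp_rot: [2.518, 1.877, -0.002]
ft_force: [-0.9, -2.9, -1.4]
width: 0.025
finger_force: 59.9
```

Call:
send_rows(deltas=[[0.5,0,0,0,0,0,0],[0.5,0,0,0,0,0,0],[0,0,0,0,0,0,0]])

```text
time_s: 10.95
ee_pos: [0.5965, -0.2532, 0.0569]
tcp_rot: [2.518, 1.875, -0.004]
ft_force: [-2.4, -6.2, -1.8]
width: 0.0253
finger_force: 60.0
```

Run:
```python
from h import *
st([.611,-.256,.0566],-16.6)
```

```text
t 10.95 p [ 0.5965 -0.2532  0.0569] yaw -16.65 tilt [-0.001 -0.003] w 0.0253 fing 60.0 F tool [-6.6 -0.6  1.8] Fw [-2.4 -6.2 -1.8] M [ 0.19 -1.65  0.08] j6 1.46
go mm (tool) [ 1.4 14.7  0.3]
rz tool -0.05
```

Call:
send_rows(deltas=[[0,4,0,0,0,0,0],[0,4,0,0,0,0,0],[0,2,0,0,0,0,0],[0,1,0,0,0,0,0],[0,1,0,0,0,0,0],[0,0,0,0,0,0,0],[0,0,0,0,0,0,0]])

```text
time_s: 11.65
ee_pos: [0.6068, -0.2563, 0.0568]
tcp_rot: [2.52, 1.876, -0.006]
ft_force: [-5.2, -6.3, 0.8]
width: 0.0252
finger_force: 60.3
```

Run:
```python
from h import *
st([.611,-.256,.0566],-16.6)
```

```text
t 11.65 p [ 0.6068 -0.2563  0.0568] yaw -16.65 tilt [-0.003  -0.0024] w 0.0252 fing 60.3 F tool [-7.5 -3.2 -0.7] Fw [-5.2 -6.3  0.8] M [ 0.91 -1.53  0.05] j6 1.46
go mm (tool) [1.5 3.9 0.2]
rz tool -0.05
```

Call:
send_rows(deltas=[[0,0.5,0,0,0,0,0],[0,0.5,0,0,0,0,0],[0,0,0,0,0,0,0]])

```text
time_s: 11.95
ee_pos: [0.6077, -0.2566, 0.0568]
tcp_rot: [-2.52, -1.876, 0.006]
ft_force: [-6.5, -5.1, 1.9]
width: 0.0255
finger_force: 60.4
```

Run:
```python
from h import *
st([.611,-.256,.0566],-16.6)
```

```text
t 11.95 p [ 0.6077 -0.2566  0.0568] yaw -16.65 tilt [-0.0032 -0.0023] w 0.0255 fing 60.4 F tool [-6.8 -4.8 -1.9] Fw [-6.5 -5.1  1.9] M [ 1.02 -1.56  0.08] j6 1.46
go mm (tool) [1.5 3.  0.2]
rz tool -0.05
```

Call:
send_rows(deltas=[[0,1,0,0,0,0,0],[0,0.5,0,0,0,0,0],[0,0.5,0,0,0,0,0],[0,0,0,0,0,0,0]])

```text
time_s: 12.35
ee_pos: [0.6096, -0.2572, 0.0568]
tcp_rot: [-2.52, -1.876, 0.006]
ft_force: [-6.1, -4.8, 1.5]
width: 0.0258
finger_force: 60.4
```

Call:
send_rows(deltas=[[0,0.5,0,0,0,0,0],[0,0.5,0,0,0,0,0],[0,0,0,0,0,0,0]])

```text
time_s: 12.65
ee_pos: [0.6106, -0.2575, 0.0569]
tcp_rot: [-2.52, -1.876, 0.006]
ft_force: [-6.5, -5.0, 2.4]
width: 0.0254
finger_force: 60.4
```

Run:
```python
from h import *
st([.611,-.256,.0566],-16.6)
```

```text
t 12.65 p [ 0.6106 -0.2575  0.0569] yaw -16.65 tilt [-0.0032 -0.0023] w 0.0254 fing 60.4 F tool [-6.6 -4.8 -2.3] Fw [-6.5 -5.   2.4] M [ 1.04 -1.55  0.04] j6 1.46
go mm (tool) [ 1.5 -0.   0.2]
rz tool -0.05
```

Call:
send_rows(deltas=[[0,0.5,0,0,0,0,0],[0,0.5,0,0,0,0,0],[0,0.5,0,0,0,0,0],[0,0.5,0,0,0,0,0],[0,0,0,0,0,0,0]])

```text
time_s: 13.15
ee_pos: [0.6111, -0.2576, 0.0569]
tcp_rot: [-2.518, -1.875, 0.009]
ft_force: [-10.6, -4.6, 5.4]
width: 0.0254
finger_force: 61.0
```

Run:
```python
from h import *
st([.611,-.256,.0566],-16.6)
```

```text
t 13.15 p [ 0.6111 -0.2576  0.0569] yaw -16.67 tilt [-0.0056 -0.0016] w 0.0254 fing 61.0 F tool [-7.5 -8.9 -5.3] Fw [-10.6  -4.6   5.4] M [ 1.99 -1.56  0.12] j6 1.46
go mm (tool) [ 1.5 -0.5  0.3]
rz tool -0.07
```

Call:
send_rows(deltas=[[0,0.5,-0.3,0,0,0.5,0],[0,0,0,0,0,0,0],[0,0,0,0,0,0,0]])

```text
time_s: 13.45
ee_pos: [0.6113, -0.2577, 0.0569]
tcp_rot: [-2.525, -1.865, 0.009]
ft_force: [-11.2, -3.8, 5.0]
width: 0.0252
finger_force: 60.8
```

Run:
```python
from h import *
st([.611,-.256,.0566],-16.6)
```

```text
t 13.45 p [ 0.6113 -0.2577  0.0569] yaw -17.12 tilt [-0.0062 -0.0015] w 0.0252 fing 60.8 F tool [-7.  -9.7 -4.9] Fw [-11.2  -3.8   5. ] M [ 1.99 -1.61 -0.35] j6 1.47
go mm (tool) [ 1.5 -0.8  0.3]
rz tool -0.52
```

Call:
send_rows(deltas=[[0,0,0,0,0,0.5,0],[0,0,0,0,0,0,0],[0,0,0,0,0,0,0]])

```text
time_s: 13.75
ee_pos: [0.6112, -0.2577, 0.0569]
tcp_rot: [-2.532, -1.855, 0.01]
ft_force: [-11.3, -4.6, 5.7]
width: 0.0254
finger_force: 61.1
```

Run:
```python
from h import *
st([.611,-.256,.0566],-16.6)
```

```text
t 13.75 p [ 0.6112 -0.2577  0.0569] yaw -17.54 tilt [-0.0064 -0.0018] w 0.0254 fing 61.1 F tool [-7.8 -9.4 -5.6] Fw [-11.3  -4.6   5.7] M [ 2.02 -1.7  -0.82] j6 1.48
go mm (tool) [ 1.6 -0.7  0.3]
rz tool -0.94
```

Call:
send_rows(deltas=[[0,0,0,0,0,-0.5,0],[0.5,0,0,-0.3,0,-0.35,0],[0,0,0,0,0,0,0],[0,0,0,0,0,0,0],[0,0,0,0,0,0,0]])

```text
time_s: 14.25
ee_pos: [0.6112, -0.2575, 0.0568]
tcp_rot: [2.521, 1.871, -0.005]
ft_force: [-10.8, -4.8, 5.0]
width: 0.0249
finger_force: 60.9
```

Run:
```python
from h import *
st([.611,-.256,.0566],-16.8)
a,_=env.read_camera('side')
cv2.imwrite('pics/s3.png',cv2.resize(a[225:310,280:380],None,fx=6,fy=6,interpolation=cv2.INTER_CUBIC))
```

```text
t 14.25 p [ 0.6112 -0.2575  0.0568] yaw -16.84 tilt [-0.0017 -0.0035] w 0.0249 fing 60.9 F tool [-7.8 -9.  -4.9] Fw [-10.8  -4.8   5. ] M [ 2.08 -1.78  0.21] j6 1.47
go mm (tool) [ 1.4 -0.6  0.2]
rz tool -0.04
```

View pics/s3.png

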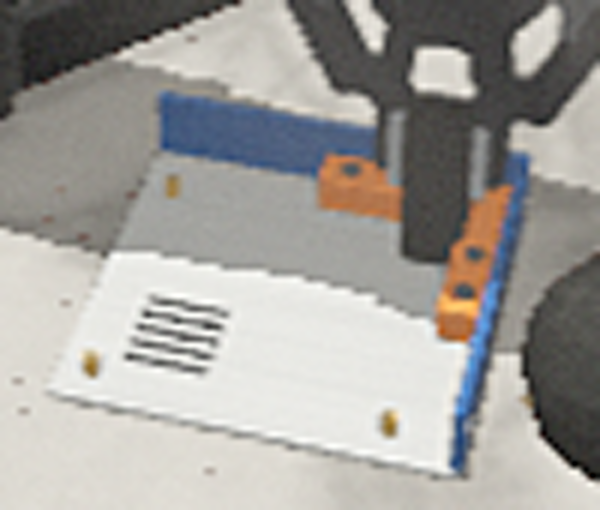

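The square is in the corner: the leg along -x runs against the side panel at (355,185), and the leg along -y against the rear panel at (475,270). I'm trimming the yaw to zero moment and holding.

Call:
send_rows(deltas=[[0.4,0.4,0,0,0,0.2,0],[0,0,0,0,0,0,0],[0,0,0,0,0,0,0],[0,0,0,0,0,0,0],[0,0,0,0,0,0,0],[0,0,0,0,0,0,0],[0,0,0,0,0,0,0],[0,0,0,0,0,0,0]])

```text
time_s: 15.1
ee_pos: [0.6112, -0.2575, 0.0568]
tcp_rot: [2.524, 1.867, -0.007]
ft_force: [-12.6, -6.1, 5.9]
width: 0.0255
finger_force: 61.0
```

Call:
send_rows(deltas=[[0,0,0,0,0,0,0],[0,0,0,0,0,0,0],[0,0,0,0,0,0,0],[0,0,0,0,0,0,0],[0,0,0,0,0,0,0],[0,0,0,0,0,0,0],[0,0,0,0,0,0,0],[0,0,0,0,0,0,0]])

```text
time_s: 15.9
ee_pos: [0.6112, -0.2575, 0.0568]
tcp_rot: [2.524, 1.867, -0.007]
ft_force: [-13.1, -5.7, 5.8]
width: 0.0255
finger_force: 61.0
```

Run:
```python
from h import *
st([.611,-.256,.0566],-16.8)
```

```text
t 15.9 p [ 0.6112 -0.2575  0.0568] yaw -17.02 tilt [-0.0025 -0.0041] w 0.0255 fing 61.0 F tool [ -9.3 -10.8  -5.8] Fw [-13.1  -5.7   5.8] M [ 2.31 -2.01 -0.03] j6 1.47
go mm (tool) [ 1.4 -0.6  0.2]
rz tool -0.22
```

Call:
send_rows(deltas=[[0,0,0,0,0,0,0],[0,0,0,0,0,0,0],[0,0,0,0,0,0,0],[0,0,0,0,0,0,0],[0,0,0,0,0,0,0],[0,0,0,0,0,0,0],[0,0,0,0,0,0,0],[0,0,0,0,0,0,0]])

```text
time_s: 16.7
ee_pos: [0.6112, -0.2575, 0.0568]
tcp_rot: [2.524, 1.867, -0.007]
ft_force: [-12.1, -5.2, 6.3]
width: 0.0257
finger_force: 61.0
```

Call:
send_rows(deltas=[[0,0,0,0,0,0,0],[0,0,0,0,0,0,0],[0,0,0,0,0,0,0],[0,0,0,0,0,0,0],[0,0,0,0,0,0,0],[0,0,0,0,0,0,0],[0,0,0,0,0,0,0],[0,0,0,0,0,0,0]])

```text
time_s: 17.5
ee_pos: [0.6112, -0.2575, 0.0568]
tcp_rot: [2.524, 1.867, -0.007]
ft_force: [-12.8, -5.9, 6.1]
width: 0.0253
finger_force: 61.0
```

Call:
send_rows(deltas=[[0,0,0,0,0,0,0],[0,0,0,0,0,0,0],[0,0,0,0,0,0,0],[0,0,0,0,0,0,0],[0,0,0,0,0,0,0],[0,0,0,0,0,0,0],[0,0,0,0,0,0,0],[0,0,0,0,0,0,0]])

```text
time_s: 18.3
ee_pos: [0.6112, -0.2575, 0.0568]
tcp_rot: [2.524, 1.867, -0.007]
ft_force: [-13.2, -6.2, 5.6]
width: 0.0253
finger_force: 61.0
```

Call:
send_rows(deltas=[[0,0,0,0,0,0,0],[0,0,0,0,0,0,0],[0,0,0,0,0,0,0],[0,0,0,0,0,0,0],[0,0,0,0,0,0,0],[0,0,0,0,0,0,0],[0,0,0,0,0,0,0],[0,0,0,0,0,0,0]])

```text
time_s: 19.1
ee_pos: [0.6112, -0.2575, 0.0568]
tcp_rot: [2.524, 1.867, -0.007]
ft_force: [-12.7, -5.4, 5.2]
width: 0.0254
finger_force: 61.0
```

Run:
```python
from h import *
st([.611,-.256,.0566],-16.8)
```

```text
t 19.1 p [ 0.6112 -0.2575  0.0568] yaw -17.02 tilt [-0.0026 -0.0042] w 0.0254 fing 61.0 F tool [ -8.9 -10.6  -5.1] Fw [-12.7  -5.4   5.2] M [ 2.33 -2.02 -0.11] j6 1.47
go mm (tool) [ 1.4 -0.6  0.2]
rz tool -0.22
```

Both panels are loaded at about 9 and 11 N, the yaw moment is near zero, and the pose has stayed steady for over 4 s. I'm handing it in.

```bash
python3 -c "
from rig import env
print(env.job_done())"
```

```text
the job is handed in; nothing more can be done
None
```

The orange square is home in the corner, pressed against both panels at about 9 and 11 N; it was held there for over 4 s and handed in at about 19 s, still gripped and pressing.

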